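Set freshly plugged tubes out to cure against a batten

ROBOT

A 6-joint arm with a two-finger parallel gripper is mounted at the origin on the work surface. World frame = base frame: x ahead of the robot, y to its left, z up, the work surface at z = 0. Lengths are in m, angles in degrees, forces in N, time in s.
With the tool pointing down it reaches from about 0.3 to 1 m from the base axis. Payload 5.1 kg.
Tool frame: the origin (TCP) lies on the mounting face of the last link; the fingertips stand 190 mm ahead of it and the grasp point (between the pads) lies 171 mm ahead of it (env.nose_length is the z of the fingertips in the tool frame, in m); z points along the fingers, y is the line along which they close (so a half turn about z gives the same grasp; the last joint's range is limited). The gripper opens to 95 mm and grips with 3 to 60 N. Pads are 20 mm wide; open, the fingers measure 119 mm over their backs; the gripper's body (75 mm by 180 mm) begins 59 mm behind the grasp point.
Start: joints at [-70.164, 7.093, 94.555, -0, 78.352, -4.733], TCP at [0.27, -0.591, 0.405] pointing down, gripper open.
Joint ranges: [-149.61, 149.61], [-58.7, 133.49], [1.44, 155.28], [-77.14, 257.14], [18.33, 153.61], [-166.67, 166.67]. Speed limits (degrees/s): [147.25, 147.25, 180, 180, 180, 180].

INTERFACE

Orientations are given as a 3x3 rotation matrix whose columns are the frame's x, y, z axes.
In Python, from cell import telemetry, viewer, ticket, env gives the robot as it stands.
- The arm moves only by the tool carry_out, never from a script. Its argument "targets" is text: rows parted by semicolons, each of 7 numbers parted by spaces: the shift along the tool's x, y, z in units of 25 mm (1.0 is 25 mm), then the turn, a rotation vector about the tool's x, y, z in units of 6 degrees (1.0 is 6 degrees), then the opening in per cent of the stroke, from 0 (shut) to 100 (fully open). In form: tx ty tz wx wy wz claw; .... A call has 1 to 8 rows; each row is the pose to reach, as a shift and turn from the pose commanded when the call began, along the tool's axes at that moment; what a row does not reach only later rows make up. A row lasts 1/8 s, in which the tool goes at most 62.5 mm and 10.7 degrees, less where a joint would pass 70% of its speed; a pose out of reach is approached as far as the arm can. A call with a gripper value outside its range is refused whole. The fingers move at their own pace and stop on an object; the grip force is fixed at half the most. Time passes only in rows, so rows that repeat a pose let the fingers close. It gives the time, the measured TCP pose, the force, the opening and the grip force at its end, in the units of the state.
- telemetry.state(): the state, without advancing time (a new reading comes with each control period).
- viewer.snapshot(name): name is "side" or "top" or "wrist"; returns a dict with "pixels" (480x640x3 uint8, blue, green, red), "fx", "fy", "cx", "cy" (pixels), "extrinsics" (4x4, takes a point from camera to world coordinates). Camera axes: x right, y down, z forward; pixel columns grow to the right and rows downward; lengths in m; the calibration is good to about 2 mm. A picture is of the moment at which its call begins. There is no depth.
- ticket.finish_job(): hands the job in; it is judged then, once.
The state is a dict: "time_s": time; "joint_positions": joint angles; "dq": joint speeds; "joint_efforts": joint torques, N m; "ee_pos": TCP position; "tcp_rot": TCP orientation; "contact_force": force on the tool from outside, world axes, zero at the start; "wrist_torque": the same for the moment, N m; "grip_width": opening from 0.0 (shut) to 1.0 (fully open); "grip_force": force on a finger pad.
Only numpy, scipy, OpenCV 4.12 (cv2) and the standard library are available. Lean on these libraries where they do the work, as an engineer would, in place of code of your own. Each camera call takes 0.05 s, during which the arm holds its last target. There are 200 camera calls.

TASK

The end plugs of the trolley-handle tubes have just been glued and must cure. First slide the wooden batten along the bench, without picking it up, until it lies flush against the steel rail over its whole length; then lay every tube on the bench in one close row, side by side and touching or nearly so, square to the batten with its black plug end up against the batten, to keep the plug home. Push a wooden wedge, thin edge first, snugly under the outer side of each end tube about half-way along it so that the row cannot roll apart, and leave the tape roll, the tape measure and the glue cup where they are.

Things in the scene. Friction and masses are not known exactly. Their poses are not given: they have to be found in the camera images.
- rail: Steel angle rail, 420 mm long, 36 mm high, fixed to the bench at the far side; it may stand a little askew. Origin on the lower edge of its upright front face, half-way along; x points through the rail away from its front face (roughly away from the robot), y along the rail, z up. The front face is the plane x = 0 of this frame.
- batten_mid (a point): Centre of the loose pine batten, 320 mm long (its y), 40 mm wide (its x), 22 mm high, about 0.2 kg, starting askew 2 to 12 cm in front of the rail. Its x axis points towards the rail (roughly), z up.
- batten_left (a point): Point on the batten's rail-side face at its left (+y) end, half-way up (11 mm): batten frame x = +20 mm, y = +160 mm.
- batten_right (a point): Point on the batten's rail-side face at its right (-y) end, half-way up (11 mm): batten frame x = +20 mm, y = -160 mm.
- tube1_mid (a point): Centre of a chromed steel tube lying on the bench, 28 mm diameter, 130 mm long with its plug, about 90 g; it rolls. x runs along the tube towards its black plug end; y and z turn as it rolls. Two to four such tubes are present; the reading is None if absent.
- tube1_plug (a point): Middle of the outer face of that tube's black end plug, 65 mm from the tube's centre along its x.
- tube2_mid (a point): Centre of another such tube (None if absent), same axes.
- tube2_plug (a point): Middle of the outer face of that tube's black end plug, 65 mm from the tube's centre along its x.
- tube3_mid (a point): Centre of another such tube (None if absent), same axes.
- tube3_plug (a point): Middle of the outer face of that tube's black end plug, 65 mm from the tube's centre along its x.
- tube4_mid (a point): Centre of another such tube (None if absent), same axes.
- tube4_plug (a point): Middle of the outer face of that tube's black end plug, 65 mm from the tube's centre along its x.
- wedge1_mid (a point): A wooden wedge, 50 mm long (x), 40 mm wide (y), with upright sides 40 mm apart, 30 mm high at its upright heel, sloping evenly to a thin edge; about 30 g. The point lies 12 mm above its underside, half-way along and across: thin edge 25 mm ahead (+x), heel 25 mm behind (-x). With its slope touching a tube's side the thin edge lies about 4 mm short of the line below the tube's axis.
- wedge2_mid (a point): A wooden wedge, 50 mm long (x), 40 mm wide (y), with upright sides 40 mm apart, 30 mm high at its upright heel, sloping evenly to a thin edge; about 30 g. The point lies 12 mm above its underside, half-way along and across: thin edge 25 mm ahead (+x), heel 25 mm behind (-x). With its slope touching a tube's side the thin edge lies about 4 mm short of the line below the tube's axis.
- tape_roll: Roll of masking tape lying flat, 100 mm across, 24 mm high, in nobody's way; origin at the centre of its underside.
- tape_measure: Black tape measure, 70 x 62 mm, 36 mm high, in nobody's way; origin at the centre of its underside.
- glue_cup: Small white plastic glue cup, 48 mm across, 36 mm high, in nobody's way; origin at the centre of its underside.
Not all that is in view belongs to the job. Leave any blue look-alike of the part that bears wedge2_mid alone. Leave any green or pink look-alike of the part that bears tube3_mid alone.

How it is judged:
By the outcome, as a careful person would: the job done as asked, in the order asked, and still so for the second after the job is handed in, with the robot touching nothing.
Of tube1, tube2, tube3, tube4 only 2 to 4 are there at a start; the rules pass over those that are not, and their reading is None.
At some moment in a run one of wedge1, wedge2 may be knocked a few centimetres aside while the robot is not near it.
Once in a run the grip may slacken for a moment while it holds something.
It also fails if it takes over 210 s, if anything falls off the work surface, if the arm or the gripper's body presses on something with over 40 N, if the wrist force passes 120 N, or if a joint passes its speed limit or range.

## Working session

There is one attempt and no reset: what is moved stays moved. The work goes in short steps, Python scripts to look and compute and a tool call to move; the robot and the scene stay as the last step left them, time stands still between calls to the robot, and variables do not carry over. Pictures are saved under pics/ and viewed, at most 14 in all, crops included, and the job is handed in when it is done.

Besides the shell and the picture viewer there is one more tool, called after "Call:" as a command line: name --argument value ..., lists and objects as JSON in quotes. carry_out: Moves the arm, as the interface text tells. Its arguments: {"type":"object","properties":{"targets":{"type":"string"}},"required":["targets"]}

```bash
ls; mkdir -p pics; python3 - <<'E'
from cell import telemetry, viewer, env
import cv2, numpy as np
for n in("top","side"):
    s=viewer.snapshot(n); cv2.imwrite(f"pics/{n}0.png",s["pixels"]); np.savez(f"{n}0.npz",**s)
    print(n,s["fx"],s["cx"],s["cy"],np.round(s["extrinsics"],3).tolist())
st=telemetry.state(); print(st["time_s"],st["ee_pos"],np.round(st["tcp_rot"],3).tolist())
E
```

```text
pics
top 507.8685752903929 318.7917924928743 234.298816810468 [[-0.006, -0.995, 0.1, 0.4], [-1.0, 0.005, -0.01, 0.005], [0.009, -0.1, -0.995, 1.284], [0.0, 0.0, 0.0, 1.0]]
side 480.31108056900837 327.1449666885037 238.24340930999256 [[0.995, -0.073, 0.067, 0.397], [-0.099, -0.658, 0.746, -1.011], [-0.01, -0.749, -0.662, 0.934], [0.0, 0.0, 0.0, 1.0]]
0.1 [ 0.27015702 -0.59094973  0.40362319] [[0.909, 0.416, -0.001], [0.416, -0.909, 0.002], [0.0, -0.002, -1.0]]
```

View pics/top0.png

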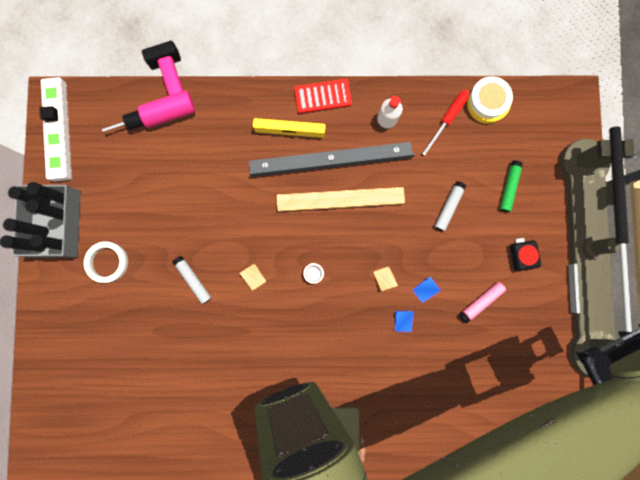

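View pics/side0.png

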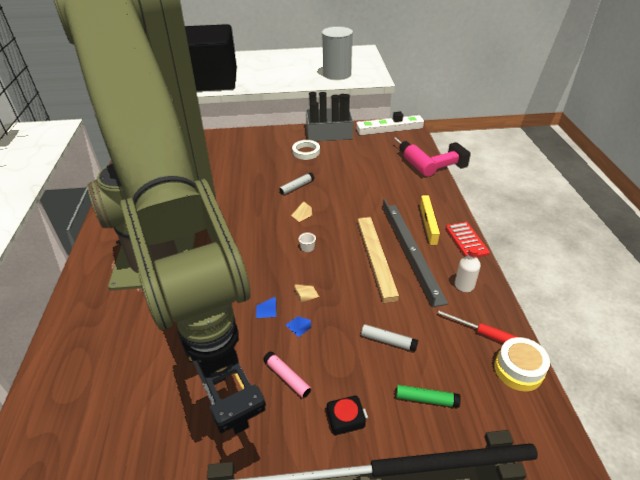

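```bash
cat > h.py <<'E'
from cell import telemetry, viewer
import cv2, numpy as np
def snap(n,f=None):
    s=viewer.snapshot(n)
    if f: cv2.imwrite(f"pics/{f}.png",s["pixels"])
    return s
def ray(s,uv,z):
    uv=np.atleast_2d(uv).astype(float); E=np.array(s["extrinsics"])
    d=np.c_[(uv[:,0]-s["cx"])/s["fx"],(uv[:,1]-s["cy"])/s["fy"],np.ones(len(uv))]@E[:3,:3].T
    return E[:3,3]+d*((z-E[2,3])/d[:,2])[:,None]
def proj(s,p):
    E=np.array(s["extrinsics"]); c=(np.atleast_2d(p)-E[:3,3])@E[:3,:3]
    return np.c_[s["fx"]*c[:,0]/c[:,2]+s["cx"],s["fy"]*c[:,1]/c[:,2]+s["cy"]]
MASK={"wood":((14,60,150),(32,190,255)),"grey":((0,0,90),(180,50,235)),"dark":((0,0,0),(180,255,45)),"steel":((0,0,50),(180,60,125))}
def comps(s,k,amin=60,amax=6000,roi=None):
    hsv=cv2.cvtColor(np.ascontiguousarray(s["pixels"]),cv2.COLOR_BGR2HSV); m=cv2.inRange(hsv,*[np.array(v) for v in MASK[k]])
    if roi: q=np.zeros_like(m); x0,y0,x1,y1=roi; q[y0:y1,x0:x1]=m[y0:y1,x0:x1]; m=q
    m=cv2.morphologyEx(m,cv2.MORPH_OPEN,np.ones((2,2)))
    cs,_=cv2.findContours(m,cv2.RETR_EXTERNAL,cv2.CHAIN_APPROX_NONE)
    return [(c,cv2.minAreaRect(c)) for c in cs if amin<cv2.contourArea(c)<amax]
def go(p,yaw):
    """units from the present pose to a tool-down pose at tip position p (fingertips), tool x axis at yaw deg"""
    from scipy.spatial.transform import Rotation as Ro
    st=telemetry.state(); R=np.array(st["tcp_rot"]); a=np.radians(yaw); c,s_=np.cos(a),np.sin(a)
    G=np.array([[c,s_,0],[s_,-c,0],[0,0,-1]]); t=np.array(p)+[0,0,.19]-np.array(st["ee_pos"])
    print("move",np.round(R.T@t/.025,2),np.round(Ro.from_matrix(R.T@G).as_rotvec(degrees=True)/6,2))
def st():
    s=telemetry.state(); R=np.array(s["tcp_rot"]); print("t",round(s["time_s"],2),"tip",np.round(np.array(s["ee_pos"])+.19*R[:,2],4),"yaw",round(np.degrees(np.arctan2(R[1,0],R[0,0])),2),"tilt",np.round(R[:2,2],4),"F",np.round(s["contact_force"],1),"w",round(s["grip_width"]*95,1),round(s["grip_force"],1))
E
python3 - <<'E'
from h import *
s=dict(np.load("top0.npz"))
for k,z in(("wood",.022),("grey",.014),("steel",.036)):
    for c,r in comps(s,k,roi=(100,120,540,340)):
        b=cv2.boxPoints(r); print(k,np.round(r[0]),np.round(r[1]),cv2.contourArea(c),"ctr",np.round(ray(s,r[0],z)[0,:2],3),"box",np.round(ray(s,b,z)[:,:2],3).tolist())
t=s["pixels"]; q=np.load("side0.npz")["pixels"]
f=lambda im,x,y,w,h:cv2.resize(im[y:y+h,x:x+w],(400,200),interpolation=cv2.INTER_CUBIC)
cv2.imwrite("pics/crop1.png",np.vstack([np.hstack([f(t,210,245,110,55),f(t,345,245,110,55)]),np.hstack([f(q,250,170,110,55),f(q,250,265,110,55)]),np.hstack([f(t,150,250,110,55),f(t,400,170,140,70)])]))
E
```

```text
wood [386. 279.] [23. 18.] 349.0 ctr [ 0.414 -0.174] box [[0.431, -0.143], [0.448, -0.184], [0.396, -0.205], [0.379, -0.164]]
wood [254. 278.] [22. 18.] 363.5 ctr [0.419 0.154] box [[0.43, 0.189], [0.455, 0.151], [0.409, 0.12], [0.384, 0.157]]
wood [341. 200.] [ 17. 128.] 1897.0 ctr [ 0.614 -0.064] box [[0.627, 0.098], [0.645, -0.225], [0.601, -0.227], [0.583, 0.096]]
wood [290. 126.] [74. 10.] 588.0 ctr [0.806 0.065] box [[0.801, 0.159], [0.827, 0.158], [0.811, -0.03], [0.785, -0.027]]
grey [190. 285.] [47.  3.] 67.0 ctr [0.403 0.314] box [[0.45, 0.35], [0.454, 0.344], [0.357, 0.277], [0.353, 0.283]]
grey [197. 279.] [47.  3.] 70.5 ctr [0.416 0.296] box [[0.462, 0.335], [0.466, 0.328], [0.371, 0.258], [0.367, 0.264]]
grey [448. 206.] [ 9. 47.] 139.5 ctr [ 0.597 -0.335] box [[0.554, -0.29], [0.655, -0.36], [0.641, -0.379], [0.54, -0.31]]
grey [332. 159.] [ 13. 164.] 1943.0 ctr [ 0.722 -0.042] box [[0.714, 0.167], [0.763, -0.25], [0.729, -0.253], [0.681, 0.163]]
grey [388. 124.] [ 7. 18.] 94.0 ctr [ 0.811 -0.188] box [[0.82, -0.165], [0.82, -0.211], [0.801, -0.211], [0.801, -0.164]]
steel [276. 172.] [ 3. 50.] 74.5 ctr [0.682 0.098] box [[0.68, 0.161], [0.692, 0.036], [0.683, 0.035], [0.672, 0.16]]
```

View pics/crop1.png

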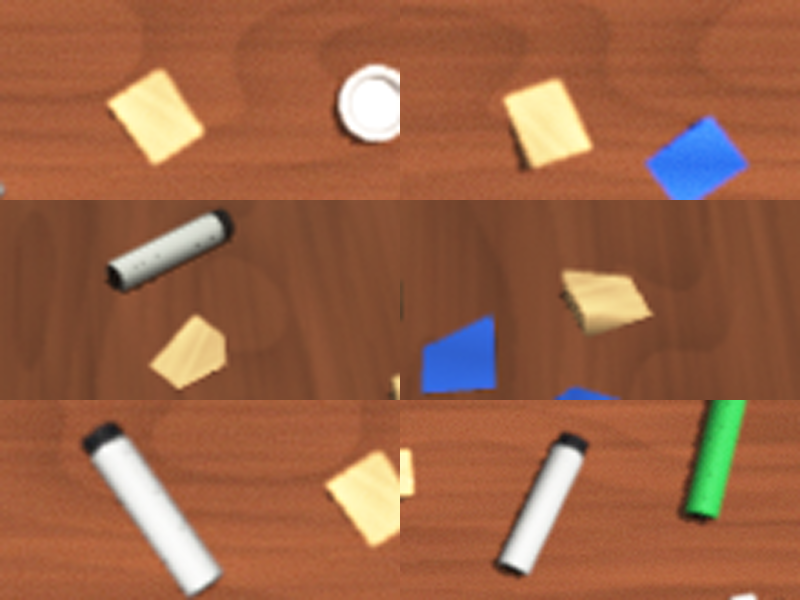

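Tubes wanted: the grey ones at (450,206) and (191,279), not the green (511,187) or the pink (483,302). In the close crop each has a black plug at its upper (far) end.
Wedges wanted: the wooden ones at (252,277) and (385,279), not the blue (426,290) and (404,322).
Batten: the pine bar at (341,200), not the yellow bar at (290,126).

```bash
python3 -c "
from h import *
st(); go([.52,-.076,.2],6.7)"
```

```text
t 0.1 tip [ 0.27   -0.5906  0.2136] yaw 24.57 tilt [-0.0006  0.0017] F [0.3 0.  0.2] w 94.8 0.0
move [ 17.65 -14.58   0.57] [-0.02  0.    2.98]
```

Call:
carry_out --targets "17.65 -14.6 0.5 0 0 2.98 100;17.65 -14.6 0.5 0 0 2.98 100;17.65 -14.6 0.5 0 0 2.98 100;17.65 -14.6 0.5 0 0 2.98 100;17.65 -14.6 0.5 0 0 2.98 100;17.65 -14.6 0.5 0 0 2.98 100;17.65 -14.6 0.5 0 0 2.98 100;17.65 -14.6 0.5 0 0 2.98 100"

```text
time_s: 1.1
ee_pos: [0.4884, -0.1392, 0.3935]
tcp_rot: [[0.993, 0.116, -0.0], [0.116, -0.993, -0.0], [-0.0, 0.0, -1.0]]
contact_force: [0.3, -0.8, -0.0]
grip_width: 0.999
grip_force: 0.0
```

```bash
python3 -c "
from h import *
st(); go([.52,-.076,.2],6.7)"
```

```text
t 1.1 tip [ 0.4884 -0.1392  0.2035] yaw 6.68 tilt [-0.     -0.0001] F [ 0.3 -0.8 -0. ] w 94.9 0.0
move [ 1.55 -2.36  0.14] [ 0.  0. -0.]
```

Call:
carry_out --targets "1.55 -2.36 0 0 0 0 100;1.55 -2.36 0 0 0 0 100;1.55 -2.36 0 0 0 0 100;1.55 -2.36 0 0 0 0 100"

```text
time_s: 1.6
ee_pos: [0.5192, -0.0793, 0.3936]
tcp_rot: [[0.993, 0.115, -0.001], [0.115, -0.993, -0.0], [-0.001, 0.0, -1.0]]
contact_force: [0.1, -0.1, 0.1]
grip_width: 1.0
grip_force: 0.0
```

```bash
python3 -c "
from h import *
st(); s=snap('wrist','w1'); np.savez('w1.npz',**s)
for k,z in (('wood',.022),('grey',.036)):
  for c,r in comps(s,k,300,90000): print(k,np.round(r[0]),np.round(r[1]),np.round(ray(s,cv2.boxPoints(r),z)[:,:2],4).tolist())
go([.53,-.076,.006],6.7)"
```

```text
t 1.6 tip [ 0.5191 -0.0794  0.2036] yaw 6.59 tilt [-0.0006 -0.0003] F [ 0.1 -0.1  0.1] w 95.0 0.0
wood [412. 354.] [15. 45.] [[0.3976, -0.1588], [0.4027, -0.2028], [0.3865, -0.2057], [0.3814, -0.1613]]
wood [402. 302.] [42. 13.] [[0.4364, -0.144], [0.4495, -0.142], [0.4541, -0.1818], [0.441, -0.1841]]
wood [ 90. 315.] [20. 55.] [[0.3787, 0.1579], [0.4278, 0.1251], [0.417, 0.11], [0.3672, 0.1426]]
wood [ 66. 264.] [23. 62.] [[0.4547, 0.1825], [0.4613, 0.1255], [0.4387, 0.126], [0.432, 0.1838]]
wood [318. 102.] [381.  50.] [[0.5877, 0.0987], [0.6275, 0.0961], [0.6458, -0.2218], [0.6059, -0.2282]]
grey [326. 332.] [466.  27.] [[0.3755, 0.1232], [0.4031, 0.1225], [0.4503, -0.307], [0.4234, -0.3139]]
grey [235. 291.] [36. 28.] [[0.4602, 0.0072], [0.4631, -0.0179], [0.4283, -0.0203], [0.4253, 0.0053]]
grey [609. 172.] [ 19. 119.] [[0.5499, -0.2855], [0.6323, -0.3268], [0.6244, -0.342], [0.541, -0.3012]]
move [ 0.45 -0.09  7.91] [ 0.    0.   -0.02]
```

View pics/w1.png

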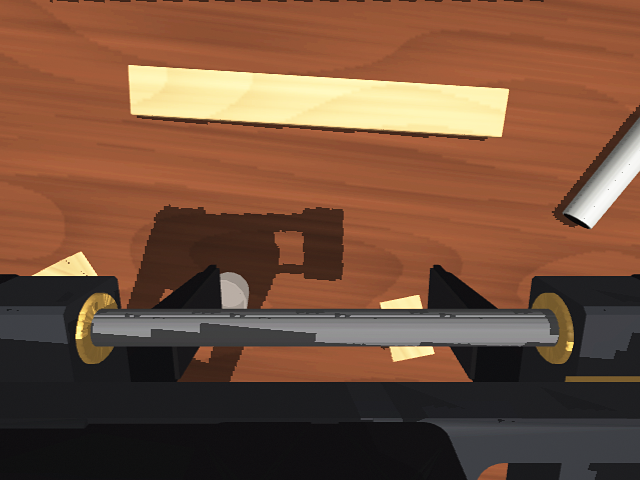

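The wrist picture shows the batten clear ahead at (318,102), with corners (128,66), (508,88), (502,136) and (131,114). Next I go down behind it.

Call:
carry_out --targets "0.45 0 7.7 0 0 0 100;0.45 0 7.7 0 0 0 100;0.45 0 7.7 0 0 0 100;0.45 0 7.7 0 0 0 100;0.45 0 7.7 0 0 0 100"

```text
time_s: 2.28
ee_pos: [0.5314, -0.0778, 0.2027]
tcp_rot: [[0.993, 0.115, 0.001], [0.115, -0.993, -0.0], [0.001, 0.001, -1.0]]
contact_force: [1.3, 0.6, 1.2]
grip_width: 0.999
grip_force: 0.0
```

```bash
python3 -c "
from h import *
st(); go([.665,-.062,.007],6.7)"
```

```text
t 2.27 tip [ 0.5316 -0.0779  0.0127] yaw 6.61 tilt [ 0.0015 -0.0004] F [1.3 0.6 1.2] w 94.9 0.0
move [ 5.38 -0.01  0.24] [ 0.01 -0.01 -0.02]
```

Call:
carry_out --targets "0.7 0 0.15 0 0 0 100;1.4 0 0.15 0 0 0 100;2.0 0 0.15 0 0 0 100;2.6 0 0.15 0 0 0 100;3.2 0 0.15 0 0 0 100;3.8 0 0.15 0 0 0 100;4.3 0 0.15 0 0 0 100;4.6 0 0.15 0 0 0 100"

```text
time_s: 3.28
ee_pos: [0.6458, -0.0633, 0.1974]
tcp_rot: [[0.993, 0.117, -0.0], [0.117, -0.993, 0.0], [-0.0, -0.0, -1.0]]
contact_force: [-1.4, -0.2, 1.3]
grip_width: 1.002
grip_force: 0.7
```

Call:
carry_out --targets "0.1 0 0 0 0 0 100;0.2 0 0 0 0 0 100;0.3 0 0 0 0 0 100;0.4 0 0 0 0 0 100"

```text
time_s: 3.78
ee_pos: [0.6542, -0.0624, 0.1974]
tcp_rot: [[0.993, 0.116, -0.005], [0.116, -0.993, -0.0], [-0.005, -0.0, -1.0]]
contact_force: [-10.6, -1.2, 6.9]
grip_width: 0.998
grip_force: 5.1
```

```bash
python3 -c "
from h import *
st(); s=snap('wrist','w2')
for c,r in comps(s,'wood',300,90000): print(np.round(r[0]),np.round(r[1]),np.round(ray(s,cv2.boxPoints(r),.022)[:,:2],4).tolist())"
```

```text
t 3.77 tip [ 0.6533 -0.0624  0.0074] yaw 6.67 tilt [-0.0046 -0.    ] F [-10.6  -1.2   6.9] w 94.8 5.1
[ 90. 315.] [21. 55.] [[0.6271, 0.0467], [0.6491, 0.0324], [0.6444, 0.0256], [0.6221, 0.0398]]
[226. 264.] [12. 77.] [[0.665, -0.0041], [0.6706, -0.0355], [0.6656, -0.0362], [0.6601, -0.0046]]
[320. 229.] [ 92. 639.] [[0.6883, 0.0697], [0.7175, -0.1792], [0.6806, -0.1908], [0.6497, 0.0726]]
```

View pics/w2.png

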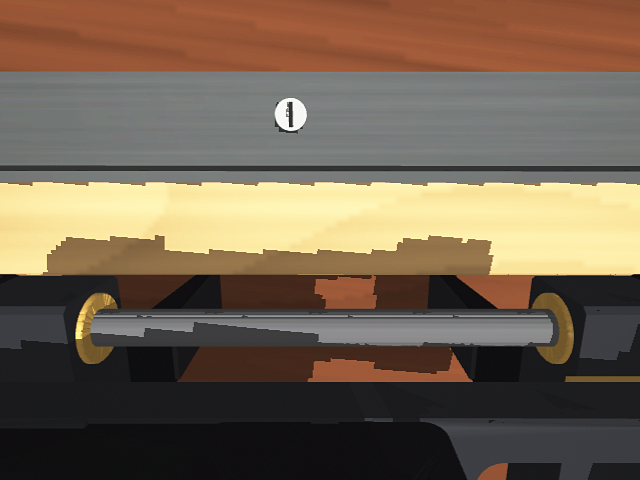

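The wrist picture shows the batten's far edge at row 183, parallel to the rail's front edge at rows 165–170 all the way across, with a force of 11 N. I press a little more, measure the angles, then back off.

Call:
carry_out --targets "0.15 0 0 0 0 0 100;0.3 0 0 0 0 0 100;0.3 0 0 0 0 0 100"

```text
time_s: 4.2
ee_pos: [0.6579, -0.0622, 0.1973]
tcp_rot: [[0.993, 0.117, -0.024], [0.117, -0.993, -0.001], [-0.024, -0.002, -1.0]]
contact_force: [-30.4, -3.5, 23.2]
grip_width: 1.0
grip_force: 15.7
```

```bash
python3 -c "
from h import *
st(); s=snap('wrist','w3'); g=s['pixels'].astype(int)
hsv=cv2.cvtColor(s['pixels'],cv2.COLOR_BGR2HSV); w=cv2.inRange(hsv,np.array((14,60,120)),np.array((32,190,255)))
b=[(u,np.argmax(w[100:,u]>0)+100) for u in range(5,640,30)]
rt=[(u,20+np.argmax(hsv[20:160,u,1]<60)) for u in range(5,640,30)]
rf=[(u,120+np.argmax(g[120:178,u].sum(1)<250)) for u in range(5,640,30)]
for n,q,z in(('bat far',b,.022),('rail back',rt,.036),('rail front',rf,.036)):
  p=ray(s,np.array(q),z); f=np.polyfit(p[:,1],p[:,0],1); print(n,np.round(f,4),'deg',-np.degrees(np.arctan(f[0])),'res',np.abs(p[:,0]-np.polyval(f,p[:,1])).max(), q[0],q[-1])
"
```

```text
t 4.2 tip [ 0.6534 -0.0623  0.0073] yaw 6.7 tilt [-0.0239 -0.0008] F [-30.4  -3.5  23.2] w 95.0 15.7
bat far [-0.1159  0.6965] deg 6.611952014067326 res 0.00020446685565356226 (5, np.int64(184)) (635, np.int64(185))
rail back [-0.1177  0.7358] deg 6.710329813161694 res 3.3306690738754696e-16 (5, np.int64(71)) (635, np.int64(71))
rail front [-0.1146  0.7055] deg 6.53663064833596 res 0.0147618931863297 (5, np.int64(165)) (635, np.int64(166))
```

Call:
carry_out --targets "-0.5 0 0 0 0 0 100;-1 0 -0.5 0 0 0 100;-1.5 0 -3 0 0 0 100;-2 0 -6 0 0 0 100;-2 0 -7.5 0 0 0 100;-2 0 -7.5 0 0 0 100"

```text
time_s: 5.0
ee_pos: [0.6139, -0.0674, 0.3925]
tcp_rot: [[0.993, 0.116, 0.013], [0.116, -0.993, -0.002], [0.013, 0.004, -1.0]]
contact_force: [0.6, 0.5, -0.0]
grip_width: 1.002
grip_force: 0.0
```

```bash
python3 -c "
from h import *
st(); go([.51,-.293,.2],-25)"
```

```text
t 5.0 tip [ 0.6164 -0.0678  0.2026] yaw 6.69 tilt [ 0.0134 -0.0024] F [ 0.6  0.5 -0. ] w 95.2 0.0
move [-5.18  8.48  0.07] [ 0.   -0.13  5.28]
```

Call:
carry_out --targets "-5.2 8.5 0 0 0 5.28 100;-5.2 8.5 0 0 0 5.28 100;-5.2 8.5 0 0 0 5.28 100;-5.2 8.5 0 0 0 5.28 100;-5.2 8.5 0 0 0 5.28 100;-5.2 8.5 0 0 0 5.28 100;-5.2 8.5 0 0 0 5.28 100;-5.2 8.5 0 0 0 5.28 100"

```text
time_s: 6.0
ee_pos: [0.5091, -0.2922, 0.3849]
tcp_rot: [[0.907, -0.421, 0.0], [-0.421, -0.907, 0.0], [-0.0, -0.0, -1.0]]
contact_force: [-0.5, 0.4, -0.8]
grip_width: 1.0
grip_force: 0.0
```

```bash
python3 -c "
from h import *
st(); s=snap('wrist','w4'); np.savez('w4.npz',**s)
for k in('grey','dark'):
  for c,r in comps(s,k,200,60000,(0,0,640,250)): print(k,np.round(r[0]),np.round(r[1]),np.round(ray(s,cv2.boxPoints(r),.014)[:,:2],4).tolist())"
```

```text
t 6.0 tip [ 0.5091 -0.2922  0.1949] yaw -24.87 tilt [0.     0.0001] F [-0.5  0.4 -0.8] w 95.0 0.0
grey [348. 104.] [  4. 146.] [[0.5351, -0.322], [0.6404, -0.3751], [0.639, -0.3778], [0.5336, -0.3249]]
grey [321. 103.] [  9. 146.] [[0.5463, -0.3], [0.6514, -0.3535], [0.6481, -0.3601], [0.5427, -0.3072]]
grey [54. 33.] [ 36. 159.] [[0.745, -0.0862], [0.7593, -0.2195], [0.7347, -0.224], [0.7188, -0.0888]]
dark [592. 144.] [88. 95.] [[0.5067, -0.4851], [0.5112, -0.5597], [0.4332, -0.5752], [0.4265, -0.4975]]
```

View pics/w4.png

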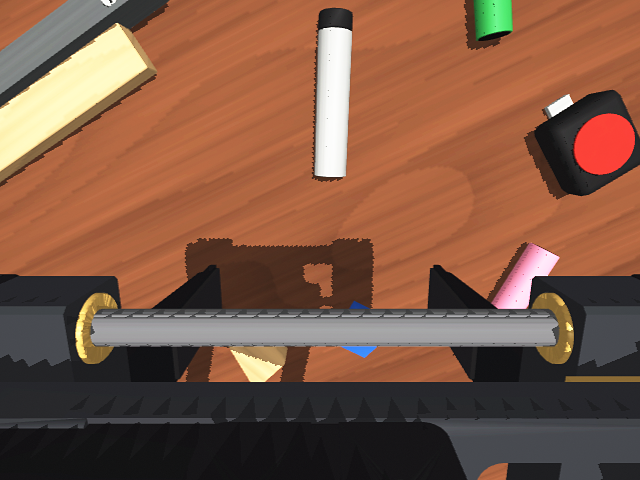

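The wrist picture shows the grey tube upright in view, plug end up at (335,18), lower end at (331,177).

```bash
python3 -c "
from h import *
s=dict(np.load('w4.npz')); print(np.round(s['extrinsics'],3).tolist(),s['fx'],s['cy'])
p=ray(s,[(335,9),(331,177)],.014); p[0]=ray(s,[(335,9)],.026)[0]; p[1]=ray(s,[(331,178)],.01)[0]
d=p[0]-p[1]; print(np.round(p,4),'len',np.linalg.norm(d[:2]),'yaw',np.degrees(np.arctan2(d[1],d[0])),'mid',p.mean(0))
st(); yaw=np.degrees(np.arctan2(d[1],d[0])); m=p.mean(0)
w=ray(s,[(317,95),(349,95)],.014);print('dia',np.linalg.norm(w[0]-w[1])); go([m[0],m[1],.1],yaw); go([m[0],m[1],.004],yaw)"
```

```text
[[-0.42, -0.882, -0.211, 0.568], [-0.907, 0.409, 0.098, -0.319], [0.0, 0.233, -0.973, 0.365], [0.0, 0.0, 0.0, 1.0]] 394.1896419472343 237.5151911646557
[[ 0.6567 -0.3697  0.026 ]
 [ 0.5382 -0.3123  0.01  ]] len 0.13164987073596776 yaw -25.84993407015227 mid [ 0.59746764 -0.34101352  0.018     ]
t 6.05 tip [ 0.509  -0.2923  0.195 ] yaw -24.88 tilt [0.0001 0.0001] F [ 0.6 -0.9 -0.2] w 94.8 0.0
dia 0.026971415326110103
move [4.03 0.28 3.8 ] [-0.   -0.    0.16]
move [4.03 0.28 7.64] [-0.   -0.    0.16]
```

Call:
carry_out --targets "2 0.15 0 0 0 0.16 100;4.03 0.28 1 0 0 0.16 100;4.03 0.28 3.5 0 0 0.16 100;4.03 0.28 5.8 0 0 0.16 100;4.03 0.28 7.4 0 0 0.16 100;4.03 0.28 7.4 0 0 0.16 100;4.03 0.28 7.4 0 0 0.16 100"

```text
time_s: 6.92
ee_pos: [0.5978, -0.3424, 0.2022]
tcp_rot: [[0.899, -0.437, 0.003], [-0.437, -0.899, -0.002], [0.003, 0.0, -1.0]]
contact_force: [0.3, 0.3, -0.4]
grip_width: 1.003
grip_force: 0.0
```

Call:
carry_out --targets "0 0 0.15 0 0 0 20;0 0 0.15 0 0 0 20;0 0 0.15 0 0 0 20;0 0 0.15 0 0 0 20;0 0 0.15 0 0 0 20;0 0 0.15 0 0 0 20;0 0 0.15 0 0 0 20;0 0 0.15 0 0 0 20"

```text
time_s: 7.92
ee_pos: [0.5968, -0.3423, 0.1963]
tcp_rot: [[0.899, -0.438, -0.0], [-0.438, -0.899, 0.0], [-0.0, -0.0, -1.0]]
contact_force: [0.3, 0.0, -0.1]
grip_width: 0.287
grip_force: 30.0
```

```bash
python3 -c "
from h import *
st()"
```

```text
t 7.92 tip [ 0.5968 -0.3423  0.0063] yaw -25.95 tilt [-0.0001  0.0001] F [ 0.3  0.  -0.1] w 27.3 30.0
```

Call:
carry_out --targets "0 0 -1 0 0 0 20;0 0 -2 0 0 0 20;0 0 -2.5 0 0 0 20"

```text
time_s: 8.3
ee_pos: [0.5971, -0.3425, 0.2605]
tcp_rot: [[0.899, -0.438, 0.002], [-0.438, -0.899, -0.001], [0.002, 0.0, -1.0]]
contact_force: [0.1, -1.0, -1.1]
grip_width: 0.285
grip_force: 30.0
```

```bash
python3 -c "
from h import *
st(); go([.5956,-.0931,.07],6.7)"
```

```text
t 8.3 tip [ 0.5974 -0.3427  0.0705] yaw -25.95 tilt [ 0.0017 -0.0012] F [ 0.1 -1.  -1.1] w 27.1 30.0
move [-4.42 -8.94  0.01] [ 0.01 -0.02 -5.44]
```

Call:
carry_out --targets "-1.1 -2.2 0 0 0 -1.4 20;-2.2 -4.4 0 0 0 -2.7 20;-3.3 -6.6 0 0 0 -4.1 20;-4.4 -8.9 0 0 0 -5.44 20;-4.4 -8.9 0 0 0 -5.44 20;-4.4 -8.9 0 0 0 -5.44 20;-4.4 -8.9 0 0 0 -5.44 20"

```text
time_s: 9.18
ee_pos: [0.5953, -0.0954, 0.2587]
tcp_rot: [[0.993, 0.114, -0.0], [0.114, -0.993, -0.0], [-0.0, 0.0, -1.0]]
contact_force: [0.5, -0.6, -0.8]
grip_width: 0.285
grip_force: 30.0
```

```bash
python3 -c "
from h import *
st(); go([.5956,-.0931,.007],6.7)"
```

```text
t 9.18 tip [ 0.5953 -0.0955  0.0687] yaw 6.57 tilt [-0.0001 -0.0002] F [ 0.5 -0.6 -0.8] w 27.1 30.0
move [ 0.02 -0.09  2.47] [ 0.    0.   -0.02]
```

Call:
carry_out --targets "0 -0.08 1.2 0 0 0 20;0 -0.08 2 0 0 0 20;0 -0.08 2.47 0 0 0 20;0 -0.08 2.47 0 0 0 20;0.12 -0.08 2.47 0 0 0 20;0.22 -0.08 2.47 0 0 0 20"

```text
time_s: 9.93
ee_pos: [0.6009, -0.0916, 0.1975]
tcp_rot: [[0.993, 0.116, 0.001], [0.116, -0.993, -0.0], [0.001, 0.0, -1.0]]
contact_force: [0.6, 0.2, -0.6]
grip_width: 0.291
grip_force: 30.0
```

Call:
carry_out --targets "0.05 0 0 0 0 0 20;0.1 0 0 0 0 0 20;0.1 0 0 0 0 0 20"

```text
time_s: 10.3
ee_pos: [0.6022, -0.0914, 0.1967]
tcp_rot: [[0.993, 0.117, -0.004], [0.117, -0.993, -0.0], [-0.004, -0.0, -1.0]]
contact_force: [-5.0, -1.9, 2.7]
grip_width: 0.289
grip_force: 30.0
```

```bash
python3 -c "
from h import *
st()"
```

```text
t 10.3 tip [ 0.6015 -0.0914  0.0067] yaw 6.7 tilt [-0.0038 -0.0003] F [-5.  -1.9  2.7] w 27.5 30.0
```

Call:
carry_out --targets "0 0 0 0 0 0 20;0 0 0 0 0 0 60;0 0 0 0 0 0 60;0 0 0 0 0 0 60;0 0 -1 0 0 0 60;0 0 -3 0 0 0 60;0 0 -5 0 0 0 100;0 0 -7.5 0 0 0 100"

```text
time_s: 11.3
ee_pos: [0.6026, -0.091, 0.3851]
tcp_rot: [[0.993, 0.117, -0.002], [0.117, -0.993, 0.001], [-0.002, -0.001, -1.0]]
contact_force: [1.3, -0.4, -0.4]
grip_width: 0.756
grip_force: 0.0
```

```bash
python3 -c "
from h import *
st(); go([.415-.1*.822,.312-.1*.569,.2],34.7)"
```

```text
t 11.3 tip [ 0.6022 -0.0909  0.1951] yaw 6.7 tilt [-0.0019  0.0006] F [ 1.3 -0.4 -0.4] w 71.8 0.0
move [ -9.1  -15.01  -0.17] [-0.01  0.01 -4.67]
```

Call:
carry_out --targets "-9.1 -15 -0.2 0 0 -4.67 100;-9.1 -15 -0.2 0 0 -4.67 100;-9.1 -15 -0.2 0 0 -4.67 100;-9.1 -15 -0.2 0 0 -4.67 100;-9.1 -15 -0.2 0 0 -4.67 100;-9.1 -15 -0.2 0 0 -4.67 100;-9.1 -15 -0.2 0 0 -4.67 100;-9.1 -15 -0.2 0 0 -4.67 100"

```text
time_s: 12.3
ee_pos: [0.3308, 0.2573, 0.39]
tcp_rot: [[0.818, 0.576, 0.001], [0.576, -0.818, 0.001], [0.001, -0.001, -1.0]]
contact_force: [0.2, -0.2, 0.4]
grip_width: 1.0
grip_force: 0.0
```

Call:
carry_out --targets "0 0 0 0 0 0 100;0 0 0 0 0 0 100;0 0 0 0 0 0 100"

```text
time_s: 12.68
ee_pos: [0.3342, 0.2538, 0.3896]
tcp_rot: [[0.824, 0.567, -0.0], [0.567, -0.824, -0.0], [-0.0, 0.0, -1.0]]
contact_force: [-0.5, -0.6, -0.1]
grip_width: 1.0
grip_force: 0.0
```

```bash
python3 -c "
from h import *
st(); s=snap('wrist','w5'); np.savez('w5.npz',**s); t=snap('top'); np.savez('t5.npz',**t)
for k in('grey','dark'):
  for c,r in comps(s,k,200,60000,(0,0,640,260)): print(k,np.round(r[0]),np.round(r[1]),np.round(cv2.boxPoints(r)).tolist())
cv2.imwrite('pics/c5.png',np.hstack([cv2.resize(s['pixels'],(400,300)),cv2.resize(t['pixels'],(400,300))]))"
```

```text
t 12.68 tip [0.3342 0.2538 0.1996] yaw 34.55 tilt [-0.0001 -0.0002] F [-0.5 -0.6 -0.1] w 95.0 0.0
```

View pics/c5.png

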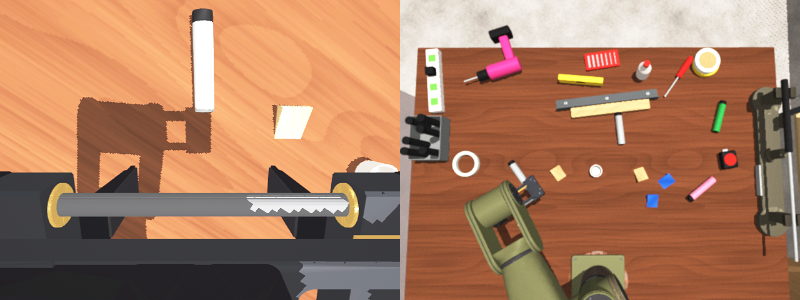

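In the composite, the tube is at full-picture (325,96) in the wrist view, plug end up. The top view shows the batten flush on the rail and the first tube square against it. There is no third tube.

```bash
python3 -c "
from h import *
s=dict(np.load('w5.npz')); im=s['pixels']; hsv=cv2.cvtColor(im,cv2.COLOR_BGR2HSV)
m=((hsv[...,1]<70)|(hsv[...,2]<75)).astype(np.uint8); m[:,:290]=0; m[:,362:]=0; m[210:]=0
for v in (20,40,60,80,100,120,140,160): 
  u=np.flatnonzero((hsv[v,:,1]<60)&(np.arange(640)>290)&(np.arange(640)<362)); print(v,u.min() if len(u) else 0,u.max() if len(u) else 0)
col=[(u,[int(i) for i in hsv[r,u]]) for u in(325,) for r in (8,12,14,16,18,20,24,172,176,178,180,182,184,188)]; print(col)"
```

```text
20 308 339
40 308 340
60 308 341
80 309 341
100 309 341
120 310 341
140 311 342
160 311 342
[(325, [12, 139, 242]), (325, [12, 141, 249]), (325, [135, 13, 81]), (325, [165, 11, 94]), (325, [150, 8, 96]), (325, [135, 5, 95]), (325, [165, 11, 93]), (325, [0, 0, 255]), (325, [40, 3, 225]), (325, [40, 3, 232]), (325, [9, 154, 126]), (325, [9, 141, 130]), (325, [9, 142, 129]), (325, [10, 138, 129])]
```

```bash
python3 -c "
from h import *
s=dict(np.load('w5.npz'))
p=np.r_[ray(s,[(323.5,13)],.026),ray(s,[(327,180)],.01)]
d=p[0]-p[1]; yaw=np.degrees(np.arctan2(d[1],d[0])); m=p.mean(0); print('len',np.linalg.norm(d[:2]),yaw,m)
q=ray(s,[(323.5,13),(327,180)],.014)[:,:2]; d=q[0]-q[1]; yaw=np.degrees(np.arctan2(d[1],d[0]));print(yaw)
go([m[0],m[1],.006],yaw)"
```

```text
len 0.13237293808637443 35.91739456800303 [0.41620487 0.30878632 0.018     ]
35.87951998337091
move [3.95 0.06 7.74] [-0.    0.   -0.22]
```

Call:
carry_out --targets "2 0 0 0 0 -0.22 100;3.95 0.06 1 0 0 -0.22 100;3.95 0.06 3.5 0 0 -0.22 100;3.95 0.06 5.8 0 0 -0.22 100;3.95 0.06 7.7 0 0 -0.22 100;3.95 0.06 7.7 0 0 -0.22 100;3.95 0.06 7.7 0 0 -0.22 100"

```text
time_s: 13.65
ee_pos: [0.4158, 0.3095, 0.1971]
tcp_rot: [[0.809, 0.587, -0.0], [0.587, -0.809, -0.0], [-0.0, -0.0, -1.0]]
contact_force: [-0.3, 0.4, 0.5]
grip_width: 1.001
grip_force: 0.0
```

Call:
carry_out --targets "0 0 0 0 0 0 20;0 0 0 0 0 0 20;0 0 0 0 0 0 20;0 0 0 0 0 0 20;0 0 0 0 0 0 20;0 0 0 0 0 0 20;0 0 0 0 0 0 20;0 0 0 0 0 0 20"

```text
time_s: 14.65
ee_pos: [0.4154, 0.3098, 0.1971]
tcp_rot: [[0.809, 0.588, 0.0], [0.588, -0.809, -0.0], [-0.0, 0.0, -1.0]]
contact_force: [0.5, -1.0, -0.2]
grip_width: 0.288
grip_force: 30.0
```

Call:
carry_out --targets "0 0 -1 0 0 0 20;0 0 -2 0 0 0 20;0 0 -2.5 0 0 0 20;0 0 -2.5 0 0 0 20"

```text
time_s: 15.15
ee_pos: [0.4156, 0.3099, 0.2604]
tcp_rot: [[0.809, 0.588, 0.002], [0.588, -0.809, 0.001], [0.002, 0.0, -1.0]]
contact_force: [-0.3, 0.6, -1.3]
grip_width: 0.286
grip_force: 30.0
```

```bash
python3 -c "
from h import *
st(); n=.5806;t=-.108; go([.9932*n-.1167*t,.1167*n+.9932*t,.07],6.7)"
```

```text
t 15.15 tip [0.4159 0.3101 0.0704] yaw 36.03 tilt [0.0016 0.001 ] F [-0.3  0.6 -1.3] w 27.2 30.0
move [-2.600e+00  1.539e+01  1.000e-02] [-0.   -0.02  4.89]
```

Call:
carry_out --targets "-0.4 2.2 -0.5 0 0 0.7 20;-0.8 4.4 -0.5 0 0 1.4 20;-1.2 6.6 -0.5 0 0 2.1 20;-1.6 8.8 -0.5 0 0 2.8 20;-2 11 -0.4 0 0 3.5 20;-2.3 13.2 -0.2 0 0 4.2 20;-2.6 15.4 0 0 0 4.89 20;-2.6 15.4 0 0 0 4.89 20"

```text
time_s: 16.15
ee_pos: [0.5898, -0.0428, 0.2577]
tcp_rot: [[0.994, 0.112, -0.002], [0.112, -0.994, -0.0], [-0.002, -0.0, -1.0]]
contact_force: [-0.0, 0.7, -0.7]
grip_width: 0.289
grip_force: 30.0
```

Call:
carry_out --targets "0 0 0 0 0 0 20;0 0 0 0 0 0 20"

```text
time_s: 16.4
ee_pos: [0.5886, -0.0387, 0.2589]
tcp_rot: [[0.993, 0.118, -0.001], [0.118, -0.993, 0.0], [-0.001, -0.001, -1.0]]
contact_force: [-0.3, -0.0, -0.7]
grip_width: 0.29
grip_force: 30.0
```

```bash
python3 -c "
from h import *
st(); n=.5806;t=-.108; go([.9932*n-.1167*t,.1167*n+.9932*t,.007],6.7)"
```

```text
t 16.4 tip [ 0.5883 -0.0386  0.0689] yaw 6.78 tilt [-0.0014  0.0004] F [-0.3 -0.  -0.7] w 27.5 30.0
move [0.03 0.04 2.48] [-0.    0.01  0.01]
```

Call:
carry_out --targets "0 0 1.2 0 0 0 20;0 0 2 0 0 0 20;0 0 2.47 0 0 0 20;0 0 2.47 0 0 0 20;0.12 0 2.47 0 0 0 20;0.22 0 2.47 0 0 0 20;0.28 0 2.47 0 0 0 20;0.34 0 2.47 0 0 0 20"

```text
time_s: 17.4
ee_pos: [0.5968, -0.039, 0.1975]
tcp_rot: [[0.993, 0.117, -0.005], [0.117, -0.993, -0.0], [-0.005, -0.0, -1.0]]
contact_force: [-8.2, -1.5, 3.4]
grip_width: 0.289
grip_force: 30.0
```

```bash
python3 -c "
from h import *
st()"
```

```text
t 17.4 tip [ 0.5959 -0.0391  0.0075] yaw 6.7 tilt [-0.0048 -0.0003] F [-8.2 -1.5  3.4] w 27.5 30.0
```

Call:
carry_out --targets "0 0 0 0 0 0 45;0 0 0 0 0 0 45;0 0 0 0 0 0 45;0 0 -1 0 0 0 45;0 0 -2.2 0 0 0 45;0 1.05 -2.2 0 0 0 100;0 1.05 -2.2 0 0 0 100;0 1.05 -2.2 0 0 0 100"

```text
time_s: 18.4
ee_pos: [0.6005, -0.0646, 0.2524]
tcp_rot: [[0.993, 0.116, -0.001], [0.116, -0.993, 0.001], [-0.001, -0.001, -1.0]]
contact_force: [0.4, -0.1, -0.3]
grip_width: 0.709
grip_force: 0.0
```

Call:
carry_out --targets "0 0 0 0 0 0 100;0 0 0 0 0 0 100;0 0 0 0 0 0 100"

```text
time_s: 18.77
ee_pos: [0.6007, -0.0646, 0.2527]
tcp_rot: [[0.993, 0.117, -0.0], [0.117, -0.993, 0.0], [-0.0, -0.0, -1.0]]
contact_force: [-0.3, 0.1, -0.6]
grip_width: 0.987
grip_force: 0.0
```

```bash
python3 -c "
from h import *
st(); n=.586;t=-.1347; go([.9932*n-.1167*t,.1167*n+.9932*t,.007],6.7); s=snap('top'); np.savez('t6.npz',**s); w=snap('wrist')
a=s['pixels'][140:260,250:450]
cv2.imwrite('pics/c6.png',np.vstack([cv2.resize(a,(500,300),interpolation=cv2.INTER_CUBIC),cv2.resize(w['pixels'][180:400],(500,172))]))"
```

```text
t 18.77 tip [ 0.6006 -0.0646  0.0627] yaw 6.71 tilt [-0.0003  0.0001] F [-0.3  0.1 -0.6] w 93.8 0.0
move [-0.12  0.02  2.23] [-0.  0.  0.]
```

View pics/c6.png

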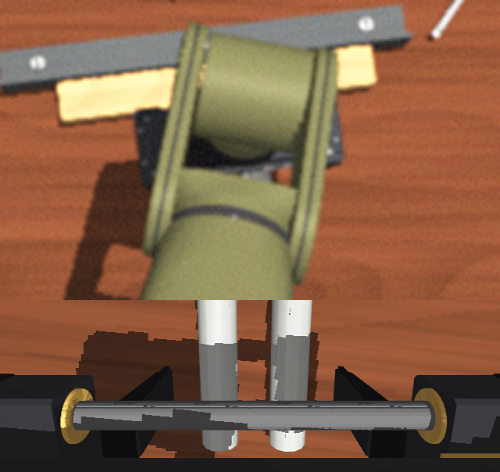

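The lower crop shows both tubes standing parallel between the open fingers, at columns 218 and 290, with fingers near 165 and 340. Next I go down and squeeze.

Call:
carry_out --targets "0 0 1 0 0 0 100;0 0 1.8 0 0 0 100;0 0 2.2 0 0 0 100;0 0 2.2 0 0 0 100;0 0 2.2 0 0 0 75;0 0 2.2 0 0 0 75;0 0 2.2 0 0 0 65;0 0 2.2 0 0 0 65"

```text
time_s: 19.88
ee_pos: [0.6008, -0.0649, 0.1982]
tcp_rot: [[0.993, 0.116, 0.001], [0.116, -0.993, -0.0], [0.001, 0.0, -1.0]]
contact_force: [-0.4, -0.0, -0.1]
grip_width: 0.669
grip_force: 0.0
```

Call:
carry_out --targets "0 0 0 0 0 0 60;0 0 0 0 0 0 60;0 0 0 0 0 0 57;0 0 0 0 0 0 57;0 0 0 0 0 0 57"

```text
time_s: 20.5
ee_pos: [0.6007, -0.0649, 0.1978]
tcp_rot: [[0.993, 0.116, -0.0], [0.116, -0.993, 0.0], [-0.0, -0.0, -1.0]]
contact_force: [0.1, 1.2, 0.8]
grip_width: 0.584
grip_force: 30.0
```

```bash
python3 -c "
from h import *
st()"
```

```text
t 20.5 tip [ 0.6007 -0.0649  0.0078] yaw 6.69 tilt [-0.0001  0.0001] F [0.1 1.2 0.8] w 55.4 30.0
```

Call:
carry_out --targets "0.08 0 0 0 0 0 57;0.16 0 0 0 0 0 57;0.16 0 0 0 0 0 57;0.16 0 0 0 0 0 75;0.16 0 0 0 0 0 75;0.16 0 -1 0 0 0 75;0.16 0 -3 0 0 0 75;0.16 0 -5 0 0 0 75"

```text
time_s: 21.5
ee_pos: [0.6047, -0.0644, 0.3238]
tcp_rot: [[0.993, 0.117, -0.0], [0.117, -0.993, 0.0], [-0.0, -0.0, -1.0]]
contact_force: [0.5, 0.1, 0.0]
grip_width: 0.75
grip_force: 0.0
```

```bash
python3 -c "
from h import *
st(); go([.40,-.075,.26],6.7)"
```

```text
t 21.5 tip [ 0.6047 -0.0643  0.1338] yaw 6.69 tilt [-0.0004  0.0002] F [0.5 0.1 0. ] w 71.2 0.0
move [-8.18 -0.53 -5.05] [-0.  0. -0.]
```

Call:
carry_out --targets "-11 -1.8 -2.7 0 0 1.12 100;-11 -1.8 -2.7 0 0 1.12 100;-11 -1.8 -2.7 0 0 1.12 100;-11 -1.8 -2.7 0 0 1.12 100;-11 -1.8 -2.7 0 0 1.12 100;-11 -1.8 -2.7 0 0 1.12 100;-11 -1.8 -2.7 0 0 1.12 100;-11 -1.8 -2.7 0 0 1.12 100"

```text
time_s: 22.5
ee_pos: [0.3271, -0.0518, 0.3899]
tcp_rot: [[1.0, -0.0, -0.001], [-0.0, -1.0, 0.001], [-0.001, -0.001, -1.0]]
contact_force: [1.1, -0.3, 0.3]
grip_width: 1.002
grip_force: 0.0
```

```bash
python3 -c "
from h import *
st(); s=snap('wrist','w7'); np.savez('w7.npz',**s)
for c,r in comps(s,'wood',200,60000,(0,0,640,260)): print(np.round(r[0]),np.round(r[1]),np.round(cv2.approxPolyDP(c,4,True)[:,0]).tolist())"
```

```text
t 22.5 tip [ 0.3268 -0.0517  0.1999] yaw -0.01 tilt [-0.0014  0.0005] F [ 1.1 -0.3  0.3] w 95.2 0.0
[442. 128.] [48.  9.] [[434, 105], [445, 148], [454, 149]]
```

View pics/w7.png

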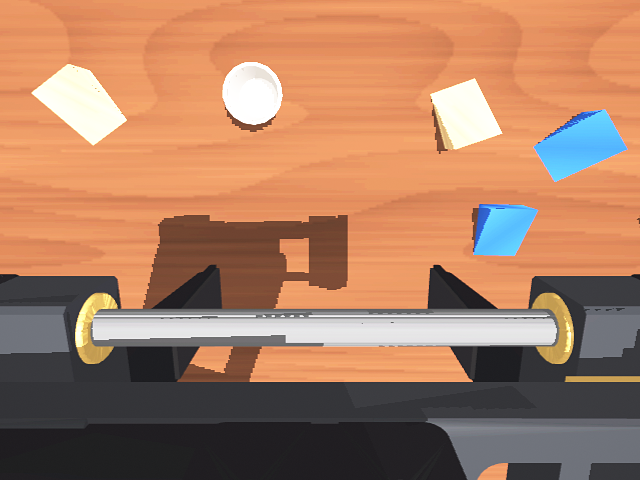

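The picture shows the left wedge at (80,105), the cup at (252,94), the right wedge at (466,114) with its dark side to the left, and the blue decoys at (580,145) and (505,230). A stretched crop should show the slope directions.

```bash
python3 -c "
from h import *
s=dict(np.load('w7.npz')); p=s['pixels']
f=lambda x,y:cv2.resize(p[y:y+100,x:x+120],(480,400),interpolation=cv2.INTER_CUBIC)[:,40:440]
a=np.hstack([f(20,55),f(405,65)])[...,0].astype(float)
a=cv2.LUT(a.astype(np.uint8),np.clip((np.arange(256)/255)**2*255,0,255).astype(np.uint8))
cv2.imwrite('pics/c8.png',a)"
```

```text
(no output)
```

View pics/c8.png

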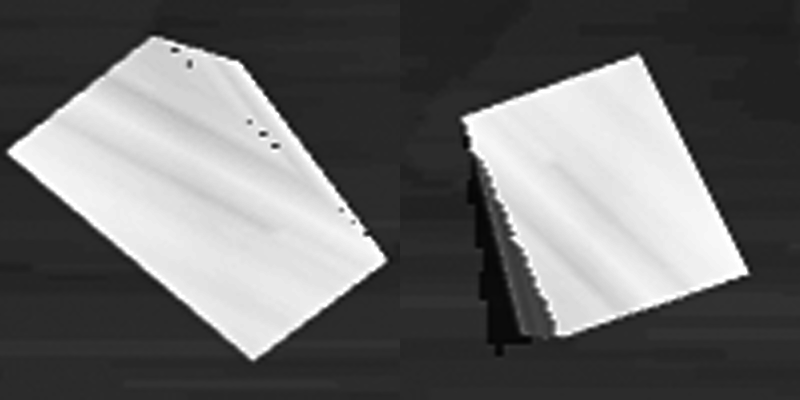

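The stretched crop shows the left wedge's triangular side, with the heel upper left at (152,37) and the thin edge from (385,260) to (255,358). The right wedge's dark side widens downward, so its heel is at the bottom and its thin edge runs from (462,118) to (640,55).

```bash
python3 -c "
from h import *
s=dict(np.load('w7.npz'))
for n,th,he in(('L',[(126.25,120),(93.75,144.5)],[(32,92.5),(68,64.25)]),('R',[(430.5,94.5),(475,78.75)],[(453.75,148.75),(502,133)])):
  a=ray(s,th,0);b=ray(s,he,.03); w=(np.linalg.norm(a[0]-a[1]),np.linalg.norm(b[0]-b[1])); A=a.mean(0)[:2];B=b.mean(0)[:2]; d=A-B
  yaw=np.degrees(np.arctan2(d[1],d[0])); m=(A+B)/2; u=d/np.linalg.norm(d); print(n,'w',np.round(w,4),'len',np.linalg.norm(d),'yaw',yaw,'mid',m)
  ty=yaw+180 if n=='L' else yaw; go([*(m-.005*u),.1],ty);go([*(m-.005*u),.005],ty)
t=snap('top'); np.savez('t7.npz',**t); g=t['pixels']; h=cv2.cvtColor(g,cv2.COLOR_BGR2HSV)
m=((h[...,1]<70)&(h[...,2]>80)).astype(np.uint8); m[:212]=0;m[265:]=0;m[:,:290]=0;m[:,400:]=0
for c in cv2.findContours(m,0,2)[0]:
  r=cv2.minAreaRect(c)
  if r[1][0]*r[1][1]>60: q=ray(t,cv2.boxPoints(r),.014)[:,:2]; N=np.array([.9932,.1167]);T=np.array([-.1167,.9932]); print(r[1],'n',np.round(q@N,4),'t',np.round(q@T,4))
st()"
```

```text
L w [0.0387 0.039 ] len 0.04961396067749858 yaw -146.45022357631004 mid [0.421929   0.15638583]
move [ 3.97 -8.44  3.99] [-0.01  0.01 -5.59]
move [ 3.97 -8.44  7.79] [-0.01  0.01 -5.59]
R w [0.0405 0.0413] len 0.04907715741293712 yaw 17.93697845631425 mid [ 0.41701497 -0.17284473]
move [3.42 4.9  3.98] [-0.01  0.02 -2.99]
move [3.42 4.91 7.78] [-0.01  0.02 -2.99]
(20.981992721557617, 22.859329223632812) n [0.5755 0.575  0.5217 0.5223] t [-0.1055 -0.1633 -0.1623 -0.1047]
t 22.6 tip [ 0.3267 -0.0517  0.1998] yaw -0.01 tilt [-0.0018  0.0007] F [-0.3  0.4  0.4] w 95.0 0.0
```

Call:
carry_out --targets "1.2 1.7 1 0 0 -1.2 65;2.4 3.4 2 0 0 -2.4 65;3.42 4.9 3 0 0 -2.99 65;3.42 4.9 4 0 0 -2.99 65;3.42 4.9 4 0 0 -2.99 65;3.42 4.9 4 0 0 -2.99 65"

```text
time_s: 23.35
ee_pos: [0.4121, -0.1742, 0.2908]
tcp_rot: [[0.951, 0.308, 0.0], [0.308, -0.951, -0.0], [0.0, 0.0, -1.0]]
contact_force: [0.3, -0.3, -0.3]
grip_width: 0.65
grip_force: 0.0
```

```bash
python3 -c "
from h import *
st(); a=np.radians(17.94); m=np.array([.41701,-.17284])-.005*np.array([np.cos(a),np.sin(a)]); go([*m,.005],17.94)
s=snap('wrist'); t=snap('top'); w=[(ray(t,r[0],.012)[0,:2]) for c,r in comps(t,'wood',200,1000,(220,230,460,320))]; print(np.round(w,3))"
```

```text
t 23.35 tip [ 0.4122 -0.1743  0.1008] yaw 17.94 tilt [ 0.0002 -0.0001] F [ 0.3 -0.3 -0.3] w 61.8 0.0
move [0.   0.01 3.83] [ 0. -0. -0.]
[[ 0.42   0.155]
 [ 0.421 -0.267]]
```

Call:
carry_out --targets "0 0 1.5 0 0 0 65;0 0 3 0 0 0 65;0 0 3.75 0 0 0 65;0 0 3.75 0 0 0 65;0 0 3.75 0 0 0 65;0 0 3.75 0 0 0 35;0 0 3.75 0 0 0 35;0 0 3.75 0 0 0 35"

```text
time_s: 24.45
ee_pos: [0.412, -0.1745, 0.1972]
tcp_rot: [[0.952, 0.307, 0.001], [0.307, -0.952, -0.001], [0.001, 0.001, -1.0]]
contact_force: [-0.6, 0.5, 2.5]
grip_width: 0.417
grip_force: 29.9
```

Call:
carry_out --targets "0 0 0 0 0 0 35;0 0 0 0 0 0 35;0 0 -1 0 0 0 35;0 0 -2 0 0 0 35;0 0 -2.5 0 0 0 35;0 0 -2.5 0 0 0 35"

```text
time_s: 25.2
ee_pos: [0.4119, -0.1744, 0.2596]
tcp_rot: [[0.952, 0.307, 0.001], [0.307, -0.952, -0.001], [0.001, 0.001, -1.0]]
contact_force: [-0.8, -0.4, -0.4]
grip_width: 0.417
grip_force: 29.9
```

```bash
python3 -c "
from h import *
st(); n=.5867;t=-.1776-.005-.025; go([.9932*n-.1167*t,.1167*n+.9932*t,.07],96.7)"
```

```text
t 25.2 tip [ 0.4122 -0.1746  0.0696] yaw 17.91 tilt [ 0.0014 -0.0008] F [-0.8 -0.4 -0.4] w 39.6 29.9
move [ 7.87  1.   -0.01] [  0.02  -0.   -13.13]
```

Call:
carry_out --targets "1 0.1 0 0 0 -1.7 35;2 0.3 0 0 0 -3.4 35;3 0.4 0 0 0 -5.1 35;4 0.5 0 0 0 -6.8 35;5 0.6 0 0 0 -8.5 35;6 0.8 0 0 0 -10.2 35;7 0.9 0 0 0 -11.9 35;7.87 1 0 0 0 -13.13 35"

```text
time_s: 26.2
ee_pos: [0.607, -0.1372, 0.2569]
tcp_rot: [[-0.121, 0.993, -0.003], [0.993, 0.121, 0.001], [0.001, -0.003, -1.0]]
contact_force: [-0.4, 1.2, -1.1]
grip_width: 0.42
grip_force: 29.9
```

Call:
carry_out --targets "0 0 0 0 0 0 35;0 0 0 0 0 0 35;0 0 0 0 0 0 35"

```text
time_s: 26.58
ee_pos: [0.6058, -0.1377, 0.2585]
tcp_rot: [[-0.115, 0.993, -0.001], [0.993, 0.115, 0.0], [0.0, -0.001, -1.0]]
contact_force: [-0.0, -0.1, -0.3]
grip_width: 0.42
grip_force: 29.9
```

```bash
python3 -c "
from h import *
st(); n=.5867;t=-.1776-.005-.025; go([.9932*n-.1167*t,.1167*n+.9932*t,.0075],96.7)"
```

```text
t 26.57 tip [ 0.6056 -0.1377  0.0685] yaw 96.61 tilt [-0.0013  0.0003] F [-0.  -0.1 -0.3] w 39.9 29.9
move [-0.01  0.05  2.44] [-0.01 -0.   -0.01]
```

Call:
carry_out --targets "0 0.05 1.2 0 0 0 35;0 0.05 2.2 0 0 0 35;0 0.05 2.43 0 0 0 35;0 0.05 2.43 0 0 0 35;0.3 0.05 2.43 0 0 0 35;0.6 0.05 2.43 0 0 0 35;0.8 0.05 2.43 0 0 0 35;0.8 0.05 2.43 0 0 0 35"

```text
time_s: 27.58
ee_pos: [0.6056, -0.117, 0.1984]
tcp_rot: [[-0.117, 0.993, 0.0], [0.993, 0.117, -0.0], [-0.0, 0.0, -1.0]]
contact_force: [-0.3, -0.0, 0.3]
grip_width: 0.416
grip_force: 30.0
```

Call:
carry_out --targets "0.08 0 0 0 0 0 35;0.12 0 0 0 0 0 35;0.16 0 0 0 0 0 35"

```text
time_s: 27.95
ee_pos: [0.6051, -0.1137, 0.1983]
tcp_rot: [[-0.116, 0.993, -0.0], [0.993, 0.116, -0.0], [-0.0, -0.0, -1.0]]
contact_force: [-0.2, -0.1, 0.2]
grip_width: 0.422
grip_force: 30.0
```

Call:
carry_out --targets "0.04 0 0 0 0 0 35;0.04 0 0 0 0 0 35"

```text
time_s: 28.2
ee_pos: [0.605, -0.1126, 0.1983]
tcp_rot: [[-0.117, 0.993, -0.0], [0.993, 0.117, 0.0], [0.0, -0.0, -1.0]]
contact_force: [0.3, 0.6, 0.1]
grip_width: 0.422
grip_force: 30.0
```

```bash
python3 -c "
from h import *
st(); p=telemetry.state()['ee_pos']; print('t',-.1167*p[0]+.9932*p[1])"
```

```text
t 28.2 tip [ 0.605  -0.1126  0.0083] yaw 96.69 tilt [-0.      0.0001] F [0.3 0.6 0.1] w 40.0 30.0
t -0.18244737542848236
```

Call:
carry_out --targets "0 0 0.05 0 0 0 35;0.03 0 0.05 0 0 0 35;0.05 0 0.05 0 0 0 35;0.05 0 0.05 0 0 0 35"

```text
time_s: 28.7
ee_pos: [0.6049, -0.1114, 0.1972]
tcp_rot: [[-0.116, 0.993, 0.0], [0.993, 0.116, -0.0], [-0.0, 0.0, -1.0]]
contact_force: [-0.1, -1.0, 0.8]
grip_width: 0.416
grip_force: 30.0
```

```bash
python3 -c "
from h import *
st(); s=snap('wrist','w9')
cv2.imwrite('pics/w9c.png',s['pixels'][:,:])"
```

```text
t 28.7 tip [ 0.605  -0.1114  0.0072] yaw 96.69 tilt [ 0.0003 -0.0001] F [-0.1 -1.   0.8] w 39.5 30.0
```

View pics/w9.png

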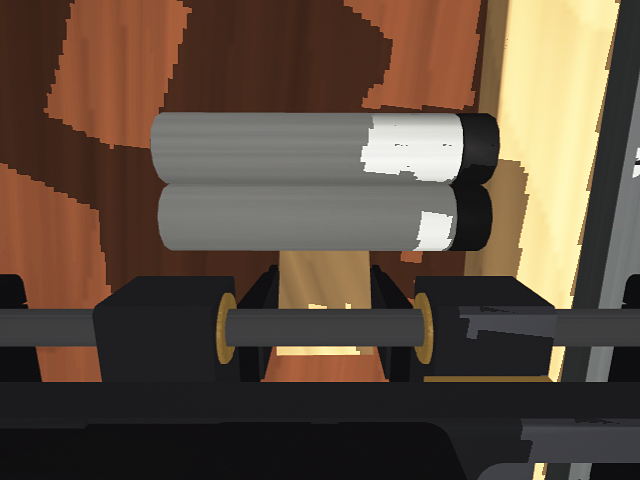

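The picture shows the two tubes touching, with both plug ends up to the batten near column 495. The wedge at (325,300) is centred along the lower tube and its slope is touching it. I release it and fetch the left wedge.

Call:
carry_out --targets "0 0 0 0 0 0 52;0 0 0 0 0 0 55;0 0 0 0 0 0 55;0 0 -1 0 0 0 55;0 0 -2.5 0 0 0 55;0 0 -4.5 0 0 0 55;0 0 -7 0 0 0 55"

```text
time_s: 29.62
ee_pos: [0.6043, -0.1112, 0.372]
tcp_rot: [[-0.116, 0.993, -0.003], [0.993, 0.116, 0.001], [0.001, -0.003, -1.0]]
contact_force: [1.8, -0.2, 0.2]
grip_width: 0.55
grip_force: 0.0
```

```bash
python3 -c "
from h import *
st(); a=np.radians(33.55); u=-np.array([np.cos(a),np.sin(a)]); m=np.array([.42193,.15639])-.005*u; go([*m,.1],33.55)
t=snap('top'); print([np.round(ray(t,r[0],.012)[0,:2],3).tolist() for c,r in comps(t,'wood',200,1000,(220,200,460,320))])"
```

```text
t 29.62 tip [ 0.6037 -0.1111  0.182 ] yaw 96.69 tilt [-0.0031  0.0008] F [ 1.8 -0.2  0.2] w 52.2 0.0
move [11.57 -5.81  3.31] [-3.000e-02  1.000e-02  1.052e+01]
[[0.42, 0.155], [0.577, -0.147]]
```

Call:
carry_out --targets "1.6 -0.8 0 0 0 1.5 65;3.2 -1.6 0 0 0 3 65;4.8 -2.4 0.3 0 0 4.5 65;6.4 -3.2 0.6 0 0 6 65;8 -4 1 0 0 7.5 65;9.6 -4.8 2 0 0 9 65;11.57 -5.8 3 0 0 10.5 65;11.57 -5.8 3.3 0 0 10.52 65"

```text
time_s: 30.68
ee_pos: [0.4248, 0.1608, 0.2874]
tcp_rot: [[0.831, 0.557, -0.003], [0.557, -0.831, -0.0], [-0.003, -0.002, -1.0]]
contact_force: [-0.1, -0.1, -0.3]
grip_width: 0.652
grip_force: 0.0
```

Call:
carry_out --targets "0 0 0 0 0 0 65;0 0 0 0 0 0 65;0 0 0 0 0 0 65"

```text
time_s: 31.05
ee_pos: [0.4281, 0.1582, 0.2906]
tcp_rot: [[0.834, 0.552, 0.002], [0.552, -0.834, 0.0], [0.002, 0.001, -1.0]]
contact_force: [-0.0, 0.1, 0.6]
grip_width: 0.652
grip_force: 0.0
```

```bash
python3 -c "
from h import *
st(); a=np.radians(33.55); u=-np.array([np.cos(a),np.sin(a)]); m=np.array([.42193,.15639])-.005*u; go([*m,.0065],33.55)
t=snap('wrist','w10'); print(proj(t,[[*m,.0]]));print([np.round(cv2.approxPolyDP(c,4,True)[:,0]).tolist() for c,r in comps(t,'wood',200,30000,(150,180,500,480))])"
```

```text
t 31.05 tip [0.4284 0.1583 0.1006] yaw 33.48 tilt [0.0017 0.0003] F [-0.   0.1  0.6] w 61.9 0.0
move [-0.05 -0.08  3.76] [ 0.01 -0.02 -0.01]
[[320.96742468 240.26507706]]
[[[295, 348], [347, 382], [422, 382], [411, 365], [382, 348]], [[245, 348], [295, 382], [309, 382], [259, 349]], [[469, 294], [462, 309], [475, 312], [479, 340], [476, 347], [464, 349], [473, 363], [482, 364], [490, 338], [486, 341], [484, 336], [490, 332], [480, 297]], [[182, 294], [171, 296], [162, 319], [162, 353], [168, 364], [177, 363], [187, 348], [175, 347], [172, 341], [176, 311], [189, 309]], [[431, 283], [449, 308], [458, 308], [460, 293]], [[424, 257], [431, 262], [426, 266], [459, 290], [461, 278], [473, 276], [473, 271], [437, 255], [448, 262], [444, 267]], [[294, 213], [290, 224], [309, 224], [304, 265], [293, 266], [300, 281], [270, 278], [261, 292], [260, 308], [379, 308], [338, 283], [299, 282], [349, 281], [353, 220], [350, 213]], [[381, 210], [379, 279], [372, 287], [391, 301], [391, 290], [383, 287], [391, 286], [392, 269], [402, 264], [416, 232]], [[386, 193], [422, 222], [432, 223]], [[402, 183], [439, 216], [464, 223]], [[439, 181], [500, 228], [499, 206], [462, 181]], [[269, 181], [290, 193], [302, 185], [343, 184]]]
```

Call:
carry_out --targets "-0.05 -0.08 1.5 0 0 0 65;-0.05 -0.08 3 0 0 0 65;-0.05 -0.08 3.75 0 0 0 65;-0.05 -0.08 3.75 0 0 0 65;-0.05 -0.08 3.75 0 0 0 65;-0.05 -0.08 3.75 0 0 0 35;-0.05 -0.08 3.75 0 0 0 35;-0.05 -0.08 3.75 0 0 0 35"

```text
time_s: 32.1
ee_pos: [0.4253, 0.16, 0.1965]
tcp_rot: [[0.833, 0.553, 0.001], [0.553, -0.833, 0.0], [0.001, 0.001, -1.0]]
contact_force: [-0.1, -0.8, 0.8]
grip_width: 0.418
grip_force: 30.0
```

Call:
carry_out --targets "0 0 0 0 0 0 35;0 0 0 0 0 0 35;0 0 -1 0 0 0 35;0 0 -2 0 0 0 35;0 0 -2.5 0 0 0 35;0 0 -2.5 0 0 0 35"

```text
time_s: 32.85
ee_pos: [0.4252, 0.16, 0.2588]
tcp_rot: [[0.833, 0.553, 0.001], [0.553, -0.833, 0.0], [0.001, 0.0, -1.0]]
contact_force: [-0.4, 0.1, 0.4]
grip_width: 0.417
grip_force: 30.0
```

```bash
python3 -c "
from h import *
st(); n=.5867;t=-.0916+.005+.025; go([.9932*n-.1167*t,.1167*n+.9932*t,.07],96.7)"
```

```text
t 32.85 tip [0.4255 0.1601 0.0688] yaw 33.57 tilt [0.0015 0.0004] F [-0.4  0.1  0.4] w 39.6 30.0
move [ 2.11  8.73 -0.04] [ 1.000e-02 -1.000e-02 -1.052e+01]
```

Call:
carry_out --targets "0.3 1.2 -0.2 0 0 -1.5 35;0.6 2.5 -0.2 0 0 -3 35;0.9 3.7 -0.2 0 0 -4.5 35;1.2 5 -0.2 0 0 -6 35;1.5 6.2 -0.1 0 0 -7.5 35;1.8 7.5 0 0 0 -9 35;2.11 8.73 0 0 0 -10.52 35;2.11 8.73 0 0 0 -10.52 35"

```text
time_s: 33.85
ee_pos: [0.5903, 0.006, 0.2567]
tcp_rot: [[-0.114, 0.993, -0.002], [0.993, 0.114, 0.0], [0.0, -0.002, -1.0]]
contact_force: [0.1, 0.8, -0.9]
grip_width: 0.419
grip_force: 30.0
```

Call:
carry_out --targets "0 0 0 0 0 0 35;0 0 0 0 0 0 35;0 0 0 0 0 0 35"

```text
time_s: 34.22
ee_pos: [0.5891, 0.0079, 0.2582]
tcp_rot: [[-0.117, 0.993, -0.0], [0.993, 0.117, 0.0], [0.0, -0.0, -1.0]]
contact_force: [-0.4, -0.4, -0.1]
grip_width: 0.419
grip_force: 30.0
```

```bash
python3 -c "
from h import *
st(); n=.5867;t=-.0916+.005+.025; go([.9932*n-.1167*t,.1167*n+.9932*t,.007],96.7)"
```

```text
t 34.23 tip [0.5891 0.0079 0.0682] yaw 96.72 tilt [-0.0003  0.0001] F [-0.4 -0.4 -0.1] w 39.8 30.0
move [-0.03  0.03  2.45] [-0. -0.  0.]
```

Call:
carry_out --targets "0 0.03 1.2 0 0 0 35;0 0.03 2.2 0 0 0 35;0 0.03 2.46 0 0 0 35;0 0.03 2.46 0 0 0 35;-0.3 0.03 2.46 0 0 0 35;-0.6 0.03 2.46 0 0 0 35;-0.85 0.03 2.46 0 0 0 35;-0.9 0.03 2.46 0 0 0 35"

```text
time_s: 35.22
ee_pos: [0.5931, -0.0156, 0.1969]
tcp_rot: [[-0.116, 0.993, -0.0], [0.993, 0.116, 0.0], [0.0, 0.0, -1.0]]
contact_force: [0.4, 0.8, -0.2]
grip_width: 0.416
grip_force: 30.0
```

Call:
carry_out --targets "-0.03 0 0 0 0 0 35;-0.06 0 0 0 0 0 35;-0.06 0 0 0 0 0 35"

```text
time_s: 35.6
ee_pos: [0.5931, -0.0164, 0.1967]
tcp_rot: [[-0.117, 0.993, -0.0], [0.993, 0.117, 0.0], [0.0, -0.0, -1.0]]
contact_force: [-0.3, 0.3, -1.7]
grip_width: 0.417
grip_force: 30.0
```

```bash
python3 -c "
from h import *
st(); p=telemetry.state()['ee_pos']; print('t',-.1167*p[0]+.9932*p[1]); s=snap('wrist','w11')"
```

```text
t 35.6 tip [ 0.593  -0.0164  0.0067] yaw 96.69 tilt [-0.0004  0.0001] F [-0.3  0.3 -1.7] w 39.6 30.0
t -0.08547305548932634
```

View pics/w11.png

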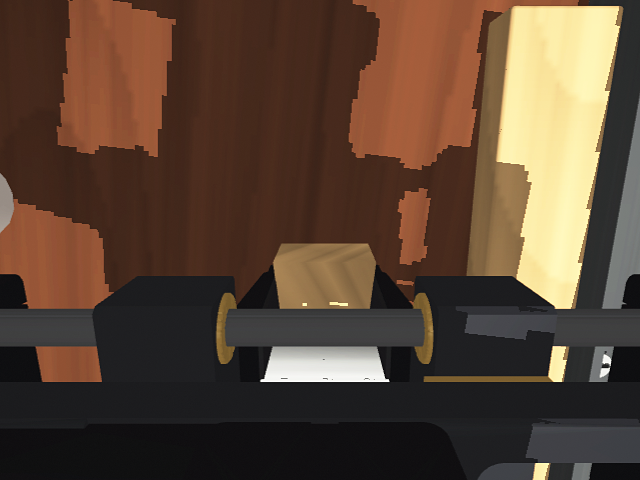

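The wedge heel is at (325,270) and the tube begins just behind the gripper at row 350. I press on in small steps and watch the force.

Call:
carry_out --targets "-0.02 0 0 0 0 0 35;-0.04 0 0 0 0 0 35;-0.04 0 0 0 0 0 35"

```text
time_s: 36.02
ee_pos: [0.5932, -0.0175, 0.1968]
tcp_rot: [[-0.116, 0.993, -0.0], [0.993, 0.116, 0.0], [0.0, -0.0, -1.0]]
contact_force: [-0.2, 0.7, -0.5]
grip_width: 0.418
grip_force: 30.0
```

Call:
carry_out --targets "-0.02 0 0 0 0 0 35;-0.04 0 0 0 0 0 35;-0.04 0 0 0 0 0 35"

```text
time_s: 36.4
ee_pos: [0.5934, -0.0185, 0.1968]
tcp_rot: [[-0.116, 0.993, -0.0], [0.993, 0.116, -0.0], [-0.0, -0.0, -1.0]]
contact_force: [-0.3, 0.3, -1.0]
grip_width: 0.42
grip_force: 30.0
```

```bash
python3 -c "
from h import *
F=[]
st(); p=telemetry.state()['ee_pos']; print('t',-.1167*p[0]+.9932*p[1])"
```

```text
t 36.4 tip [ 0.5934 -0.0185  0.0068] yaw 96.68 tilt [-0.0001 -0.    ] F [-0.3  0.3 -1. ] w 39.9 30.0
t -0.08765021999201336
```

Call:
carry_out --targets "0 0 0 0 0 0 52;0 0 0 0 0 0 55;0 0 0 0 0 0 55;0 0 -1 0 0 0 55;0 0 -2.5 0 0 0 55;0 0 -4.5 0 0 0 55;0 0 -7 0 0 0 55;-2 0 -7 0 0 0 55"

```text
time_s: 37.4
ee_pos: [0.6008, -0.0668, 0.38]
tcp_rot: [[-0.121, 0.993, 0.013], [0.993, 0.121, -0.002], [-0.004, 0.013, -1.0]]
contact_force: [0.5, -0.9, -0.3]
grip_width: 0.55
grip_force: 0.0
```

```bash
python3 -c "
from h import *
st(); n=.5867;t=-.215; go([.9932*n-.1167*t,.1167*n+.9932*t,.2],96.7)"
```

```text
t 37.4 tip [ 0.6033 -0.0672  0.19  ] yaw 96.95 tilt [ 0.0133 -0.002 ] F [ 0.5 -0.9 -0.3] w 52.3 0.0
move [-3.14 -0.09 -0.39] [0.12 0.03 0.04]
```

Call:
carry_out --targets "-1.5 0 -0.4 0 0 0 55;-3.1 0 -0.4 0 0 0 55;-3.1 0 -0.4 0 0 0 55;-3.1 0 -0.4 0 0 0 55;-3.1 0 -0.4 0 0 0 55"

```text
time_s: 38.02
ee_pos: [0.6082, -0.144, 0.3816]
tcp_rot: [[-0.118, 0.993, -0.0], [0.993, 0.118, 0.0], [0.0, -0.0, -1.0]]
contact_force: [0.7, 0.6, 1.1]
grip_width: 0.551
grip_force: 0.0
```

```bash
python3 -c "
from h import *
st(); s=snap('wrist'); np.savez('w12.npz',**s)
cv2.imwrite('pics/w12.png',cv2.resize(s['pixels'][0:300,120:520],(800,600),interpolation=cv2.INTER_CUBIC))"
```

```text
t 38.02 tip [ 0.6081 -0.144   0.1916] yaw 96.76 tilt [-0.0004  0.0003] F [0.7 0.6 1.1] w 52.3 0.0
```

View pics/w12.png

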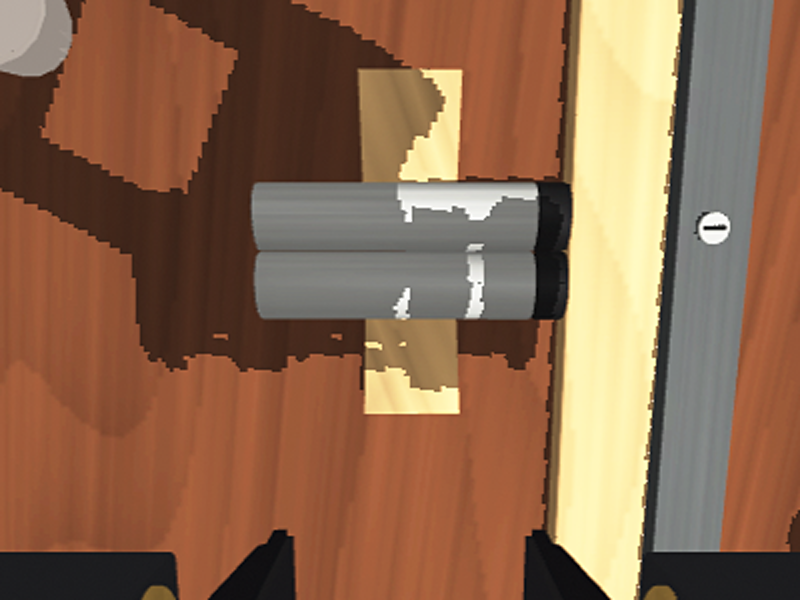

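The picture shows the two tubes touching, with plug ends at the batten (column 568) and the batten flush on the rail. The wedges are centred on both sides, with heel edges at crop rows 69 and 413. A check of the distances follows.

```bash
python3 -c "
from h import *
s=dict(np.load('w12.npz')); T=np.array([-.1167,.9932]);N=np.array([.9932,.1167])
f=lambda x,y,z:ray(s,[(120+x/2,y/2)],z)[0,:2]
a=f(410,69,.03);b=f(412,413.5,.03);print('heels t',a@T,b@T,'dist',(a-b)@T,'snug 136')
for y in (182,251,319): print('tube edge t',f(410,y,.014 if y!=251 else .02)@T)
for y in (215,285): print('plug n',f(570 if y<250 else 567,y,.02)@N, 'wedge n', f(410,70,.03)@N)
t=snap('top'); hs=snap('side'); np.savez('s12.npz',**hs)
for n,p in (('cup',(0,0)),): pass
for k in ('grey',): print([np.round(r[0]).tolist() for c,r in comps(t,k,60,6000,(80,230,340,300))])"
```

```text
heels t -0.06774542610165725 -0.2017291540404204 dist 0.13398372793876318 snug 136
tube edge t -0.10691569728844065
tube edge t -0.13483860462586966
tube edge t -0.1629491719426007
plug n 0.654068853903719 wedge n 0.587841957277767
plug n 0.6541884822615881 wedge n 0.587841957277767
[[314.0, 274.0]]
```

```bash
python3 -c "
from cell import ticket
print(ticket.finish_job())"
```

```text
the job is handed in; nothing more can be done
None
```

The job is handed in after 38 s on the robot's clock: the batten is flush on the rail, both tubes are touching and square with their plugs against it, and a wedge is snug on each side. The glue cup is where it was, and the tape roll and tape measure were never approached.

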